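# Check the dust extractor's filter against the light

## Task

Lift the white flap on top of the green dust extractor until it stands open, and leave it open. Draw the filter cassette hidden under it straight up out of its slot and hold it up to the lit photo light to see how clogged it is: upright, square on and centred in front of the lit face, a few centimetres away from it, without bumping the light or disturbing the other things on the table. Finish while still holding the cassette there, steady in the gripper.

Things in the scene. Friction and masses are not known exactly. Their poses are not given: they have to be found in the camera images.
- extractor: Bench dust extractor, fixed: grey-green steel case 250 deep (x) x 300 wide (y) x 165 mm high, origin at the centre of its underside. Its front (-x side) is a low console (x -130 to -75, 105 mm high). Behind it the top is at 165 mm, with the filter bay's opening (x -68 to +52, y -85 to +85 mm) under the white flap. A hose spigot sticks out 30 mm on the +y side.
- flap (a joint): Hinge angle of the white flap in rad: 0 shut, 1.57 upright, 2.2 fully open, leaning back against its stop; it may start slightly ajar. The hinge is stiff: the flap stays at whatever angle it is left, and takes about 3 N at the tongue to move. The free edge is the one towards the console; it swings up and back about the hinge.
- flap_hinge (a point): Point on the flap's hinge line, mid-width, at x +61, z 168 mm in the extractor's frame; the hinge line runs along the extractor's y. The point turns with the flap; at joint value 0 its axes are the extractor's. The flap is a plate 136 x 200 x 5 mm reaching from 1 to 137 mm from the hinge.
- flap_tongue (a point): Grip point of the grey pull tongue on the middle of the flap's free edge, 163 mm from the hinge line. The tongue is 24 mm wide (along the extractor's y) and 7 mm thick, sticks out 39 mm past the flap's edge (to 176 mm from the hinge) over the low console, with 60 mm of free air beneath. Axes as for flap_hinge.
- filter_center (a point): Centre of the filter cassette's frame: loose, 0.13 to 0.25 kg, a black frame 22 thick (x) x 140 wide (y) x 105 mm high (z) round pale grey pleats; both faces alike, x square to them, z up. At the start it stands in two guide channels (2 mm play) in the bay, square with the extractor, its middle at x -8, its underside at z 20 mm there. 150 mm straight up it is clear of the case.
- filter_tab (a point): Centre of the cassette's black pull tab, 69.5 mm above filter_center: 12 thick (x) x 40 wide (y) x 34 mm high, standing on the middle of the frame's top. At the start its top is 159 mm above the table, below the flap; around it the bay is open, 54 mm to either side in x and 65 mm in y.
- light_face (a point): Centre of the lit white face of the photo light, a black panel 200 wide (y) x 140 high (z) x 24 mm thick in a U-shaped yoke with side knobs (240 mm over all) on a round desk stand, fixed; this point is 150 mm above the table. The face looks along this point's -x axis, y runs along its width, z is up. The panel's top edge is 220 mm above the table.
- light: The photo light with its stand. Origin at the bottom of the stand under the panel's middle; axes as for light_face.
- filter: The filter cassette, origin at the middle of its underside, 52.5 mm below filter_center; same axes.
- mug: Bystander: blue mug, 80 mm across, 95 mm high, handle to its +y; origin at the centre of its underside.
- tape: Bystander: roll of brown tape lying flat, 100 mm across, 24 mm high; origin at the centre of its underside.
- can: Bystander: spray can, 54 mm across, 170 mm high; origin at the centre of its underside.
- loupe: Bystander: black magnifier loupe, 42 mm across, 46 mm high; origin at the centre of its underside.
Mind the look-alikes: they are no part of the job. Several things look just like the light: the one meant starts nearest to the robot's base.

How it is judged (in metres and radians):
On the way, in this order (a step that is already met when the one before it is completed fails the run):
1. the flap is lifted open, at least 1.3 rad, with the cassette still in its bay (value of joint flap above 1.3 rad and z of filter_center in the frame of extractor below 0.1 m), for 0.2 s.
2. the cassette is drawn up out of the extractor in the gripper (height (world z) of filter_center above 0.215 m and contact force between filter and the fingers above 1 N and contact force between filter and extractor below 0.1 N), for 0.1 s.
At the end, for the whole second after the job is handed in: Flap open over 1.2 rad. Cassette held still by the fingers alone, upright (0.2 rad), face square to the lit face (0.2 rad), its centre within 30 mm sideways and in height of the lit face's centre and 20 to 130 mm in front of it, touching neither extractor nor light (value of joint flap above 1.2 rad and contact force between filter and the fingers above 1 N and contact force between filter and extractor below 0.1 N and contact force between filter and light below 0.1 N and x of filter_center in the frame of light_face between -0.13 and -0.02 m and y of filter_center in the frame of light_face between -0.03 and 0.03 m and z of filter_center in the frame of light_face between -0.03 and 0.03 m and angle between the x axis of filter_center and the x axis of light_face, either way round below 0.2 rad and angle between filter_center's own z axis and vertical below 0.2 rad and linear speed of filter below 0.03 m/s); the arm keeps its last pose, push and grip.
It fails at once if the photo light is bumped (contact force between light and anything else above 3 N).
It fails at once if a bystander is disturbed (moved over 20 mm or tipped) (distance of any of mug, tape, can, loupe from where it was at the start of the episode above 0.02 m or angle between any of mug, can, loupe's own z axis and vertical above 0.3 rad).
It also fails if it takes over 58 s, if anything falls off the work surface, if the arm or the gripper's body presses on something with over 40 N, if the wrist force passes 120 N, or if a joint passes its speed limit or range.

## Robot

A 6-joint arm with a two-finger parallel gripper is mounted at the origin on the work surface. World frame = base frame: x ahead of the robot, y to its left, z up, the work surface at z = 0. Lengths are in mm, angles in rad, forces in N, time in s.
With the tool pointing down it reaches from about 350 to 975 mm from the base axis. Payload 7.1 kg.
Tool frame: the origin (TCP) lies at the very end of the fingers, on their centre line; the grasp point (between the pads) lies 19 mm behind it (ctrl.tcp_to_grasp is the distance from the TCP to the grasp point, in mm); z points along the fingers, x is the direction in which the jaws open and shut, and the axes are right-handed (so a half turn about z gives the same grasp; the last joint's range is limited). The gripper opens to 88 mm and grips with 3 to 60 N. Pads are 20 mm wide; open, the fingers measure 115 mm over their backs; the gripper's body (75 mm by 178 mm) begins 61 mm behind the grasp point.
Start: joints at [-1.174, 0.423, 1.63, -0, 1.089, -0.019], TCP at [252.466, -571.722, 222.675] pointing down, gripper open.
Joint ranges: [-3, 3], [-0.9, 2.11], [0.09, 2.58], [-1.31, 4.45], [0.11, 2.69], [-2.54, 2.54]. Speed limits (rad/s): [2.39, 2.39, 3.01, 3.14, 3.14, 3.14].

## Interface

Orientations are given as a rotation vector (axis times angle).
In Python, from workcell import get_obs, viewer, ctrl, masks_of gives the robot as it stands. The module is installed in compiled form; this text tells all that it offers.
- The arm moves only by the shell command python3 -m inch 'ROWS'. ROWS is JSON, a list of rows, each an object of numbers: "tx", "ty", "tz": the shift along the tool's x, y, z in cm; "ax", "ay", "az": the turn, a rotation vector about the tool's x, y, z in degrees; "jaw": the opening, from 0 (shut) to 1 (fully open). In form: [{"tx": .., "ty": .., "tz": .., "ax": .., "ay": .., "az": .., "jaw": ..}, ...]. A call has 1 to 12 rows; each row shifts and turns the commanded pose from where the row before left it, along the tool's axes as they then stand; what a row does not reach is not made up. A row lasts 1/8 s, in which the tool goes at most 62.5 mm and 10.7 degrees, less where a joint would pass 70% of its speed; a pose out of reach is approached as far as the arm can. A call is refused whole if a number of a shift passes 6.25 or a number of a turn 10.7, either way. A call with a gripper value outside its range is refused whole. The fingers move at their own pace and stop on an object; the grip force is fixed at half the most. Time passes only in rows, so rows that do not move let the fingers close. It gives the time, the measured TCP pose, the force and the opening at its end, in the units of the state.
- get_obs(): the state, without advancing time (a new reading comes with each control period).
- viewer.get_image(name): name is "scene" or "side" or "wrist"; returns (picture, depth): 480x640x3 uint8, red, green, blue; 480x640 float32, mm along the optical axis (not along the pixel's ray), 0 where there is no reading.
- viewer.get_calibration(name): a dict with "fx", "fy", "cx", "cy" (pixels), "rvec" (rotation vector, rad) and "tvec" (3), from world to camera coordinates, as OpenCV has them. Camera axes: x right, y down, z forward; pixel columns grow to the right and rows downward; lengths in mm; the calibration is good to about 2 mm. A picture is of the moment at which its call begins: read the wrist's pose just before it. get_calibration takes no time and is no camera call; for the wrist camera it gives the pose at the moment of the call.
- ctrl.close_job(): hands the job in, once; it reports no verdict.
Trained networks look in the newest picture that a camera, given by its name, has taken for a name from the list of things; names that differ only in an ending like _2 or _b are one class to them, and where a whole thing is asked for, a point or a joint stands for the part that bears it (a point fixed in the world has none). Each returns a list of dicts, best first, with "score" (0 to 1); they miss things now and then, are a little off and sometimes report something else, mostly with a low value. They report only what shows in the picture. A call takes as long as a camera call. They do not tell look-alikes from the thing itself.
- masks_of(camera, thing): "pixels" (480x640 bool, what is visible of it) and "location" ([column, row] in pixels, amid what is visible of it).
The state is a dict: "t": time; "qpos": joint angles; "qvel": joint speeds; "joint_torque": joint torques, N m; "ee_pos": TCP position; "orientation": TCP orientation; "ft_force": force on the tool from outside, world axes, zero at the start; "moment": the same for the moment, N m; "width": finger opening in mm.
Only numpy, scipy, OpenCV 4.12 (cv2) and the standard library are available. Lean on these libraries where they do the work, as an engineer would, in place of code of your own. Each camera call takes 0.05 s, during which the arm holds its last target. There are 200 camera calls.

## Working session

There is one attempt and no reset: what is moved stays moved. The work goes in short steps, Python scripts to look and compute and a shell command to move; the robot and the scene stay as the last step left them, time stands still between calls to the robot, and variables do not carry over. Pictures are saved under pics/ and viewed, about 8 in all and at most 12, crops included, and the job is handed in when it is done.

```bash
mkdir -p pics
cat > h.py <<'E'
import numpy as np, cv2
from workcell import get_obs, viewer, ctrl, masks_of
from scipy.spatial.transform import Rotation as R
def cloud(cam,depth,mask=None):
    c=viewer.get_calibration(cam); 
    m=(depth>0) if mask is None else (mask&(depth>0))
    v,u=np.nonzero(m); z=depth[v,u]
    P=np.c_[(u-c["cx"])/c["fx"]*z,(v-c["cy"])/c["fy"]*z,z]
    return (P-np.ravel(c["tvec"]))@R.from_rotvec(np.ravel(c["rvec"])).as_matrix(), u, v
def proj(cam,X):
    c=viewer.get_calibration(cam)
    K=np.array([[c["fx"],0,c["cx"]],[0,c["fy"],c["cy"]],[0,0,1.]])
    return cv2.projectPoints(np.array(X,float).reshape(-1,1,3),np.ravel(c["rvec"]),np.ravel(c["tvec"]),K,None)[0].reshape(-1,2)
E
python3 - <<'E'
from h import *
o=get_obs(); print(o["t"],o["ee_pos"],o["orientation"],o["width"],ctrl.tcp_to_grasp)
np.set_printoptions(precision=1,suppress=True)
for cam in ["scene","side"]:
    im,d=viewer.get_image(cam); cv2.imwrite(f"pics/{cam}0.png",im[:,:,::-1]); np.savez(f"{cam}0.npz",im=im,d=d)
    for t in ["extractor","flap","flap_tongue","light","mug","tape","can","loupe"]:
        for r in masks_of(cam,t)[:4]:
            P,_,_=cloud(cam,d,r["pixels"])
            if len(P): print(cam,t,round(r["score"],2),np.array(r["location"]),len(P),np.median(P,0),np.percentile(P,3,axis=0),np.percentile(P,97,axis=0))
E
```

```text
0.0 [ 252.25718637 -571.23039497  221.92073508] [-2.63145643e+00  1.71457596e+00  1.96206977e-03] 87.734026836358 18.700000000000003
scene flap 0.61 [239.1 123. ] 5067 [540.7 136.7 179.6] [469.   49.4 172. ] [612.2 237.  185.9]
scene flap_tongue 0.77 [237.1 123. ] 5073 [540.2 136.7 179.6] [467.1  49.9 172.1] [611.6 236.9 186. ]
scene flap_tongue 0.52 [394.8 201. ] 1575 [ 749.1 -166.1   54.5] [ 701.6 -207.9    4. ] [ 778.  -132.6   97.3]
scene light 0.65 [377.4 319. ] 3895 [ 527.2 -349.   175.4] [ 436.5 -393.3   10.1] [ 623.6 -300.4  222.8]
scene light 0.6 [418.6 447.9] 4165 [ 441.7 -558.2  161.5] [ 382.2 -589.3    9.7] [ 523.4 -532.6  222.5]
scene mug 0.61 [395.2 203.6] 1573 [ 749.2 -165.8   53.1] [ 701.6 -207.9    3.7] [ 778.2 -132.3   97.2]
scene tape 0.66 [237.1 285.3] 856 [ 364.  -141.2   24.3] [ 321.7 -188.5    3.3] [409.5 -94.8  27.8]
scene can 0.58 [437.8 241.1] 1355 [ 719.8 -306.1  144. ] [ 708.5 -327.8    2.3] [ 760.5 -278.5  173. ]
scene loupe 0.91 [287.4 346.3] 334 [ 367.8 -282.    46.3] [ 350.9 -297.6   22. ] [ 384.9 -263.9   49.8]
side extractor 0.83 [361.1 184.2] 9761 [
[... 166 characters left out ...]
9 [375.9 311.9] 1460 [ 739.8 -321.6  118.3] [ 713.4 -329.6   15.3] [ 761.5 -285.3  172.3]
side flap_tongue 0.59 [355.7 155.4] 2370 [544.4 132.9 178.2] [471.8  48.  170.5] [611.4 236.4 185.5]
side light 0.63 [287.7 293.8] 6616 [ 543.3 -347.5  143.4] [ 438.8 -389.4    7.2] [ 634.8 -306.1  221.4]
side mug 0.96 [396.3 279.4] 1325 [ 753.5 -148.8   63.2] [ 707.  -208.5    3. ] [ 788.6 -119.9   96.2]
side tape 0.68 [260.  243.2] 441 [ 355.8 -115.6   22. ] [ 321.4 -169.6    2.7] [414.5 -94.7  28.8]
side can 0.56 [376.  313.8] 1445 [ 739.3 -321.9  118.9] [ 713.3 -329.7   13.2] [ 760.8 -286.5  172.3]
side loupe 0.57 [229.4 287.7] 215 [ 368.3 -294.4   27.4] [ 352.3 -300.8    1.2] [ 385.  -273.7   49.7]
```

View pics/scene0.png

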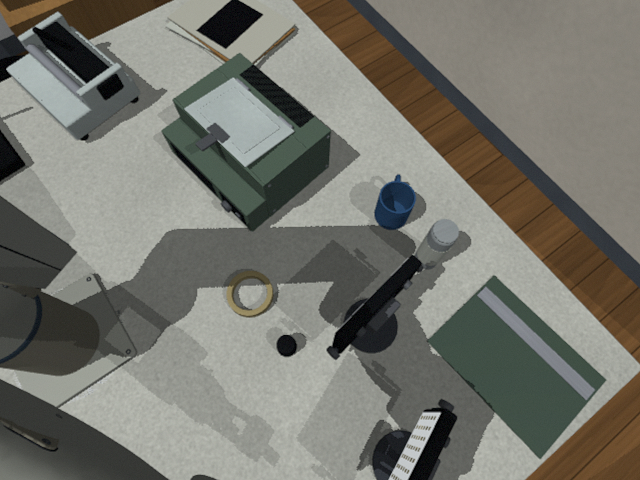

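View pics/side0.png

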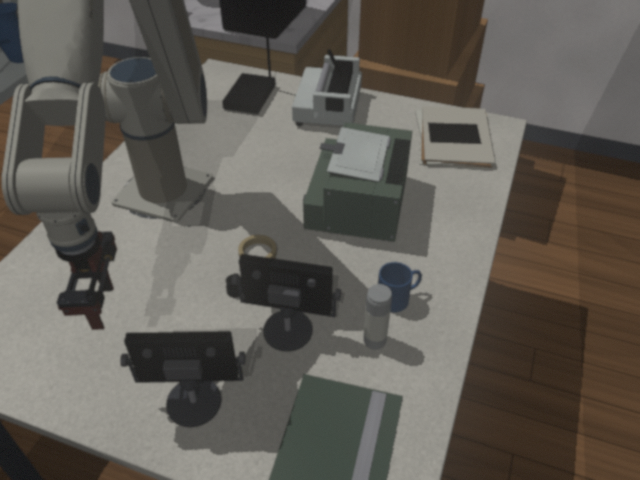

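The candidate lights are A at scene (375,310), side (287,295), about 640 mm from the base, and B at scene (415,450), side (190,370), about 710 mm away. A is nearer, so I choose it. The side camera sees the backs of both, so their faces look roughly +y. The green folder at (520,365) and the white box at (80,75) look similar but aren't the extractor. The extractor is at (245,140), with its tongue at (212,136). Next I'll fit the poses.

```bash
python3 - <<'E'
from h import *
np.set_printoptions(precision=2,suppress=True)
D={c:np.load(c+"0.npz") for c in("scene","side")}
C={c:cloud(c,D[c]["d"]) for c in D}
def rect(Q): 
    r=cv2.minAreaRect(Q[:,:2].astype(np.float32)); return np.array(cv2.boxPoints(r)), np.array(r[0]),np.array(r[1]),r[2]
for c in D:
    P,u,v=C[c]; im=D[c]["im"][v,u].astype(int)
    near=(abs(P[:,0]-550)<170)&(abs(P[:,1]-130)<230)
    w=near&(P[:,2]>150)&(im.min(1)>130)&(P[:,2]<230)
    Q=P[w]; print(c,"flap",len(Q),rect(Q))
    A=np.c_[Q[:,:2],np.ones(len(Q))]; k=np.linalg.lstsq(A,Q[:,2],rcond=None)[0]; print("plane",k, "tilt",np.arctan(np.hypot(*k[:2])),"dir",np.degrees(np.arctan2(-k[1],-k[0])))
    g=near&(P[:,2]>158)&(P[:,2]<172)&(im[:,1]>im[:,0]+8); print("case top",g.sum(),rect(P[g]))
    g=near&(P[:,2]>20)&(P[:,2]<200)&(im[:,1]>im[:,0]+8); print("case all",rect(P[g]))
    l=(P[:,0]>420)&(P[:,0]<650)&(P[:,1]>-410)&(P[:,1]<-290)
    t=l&(P[:,2]>212)&(P[:,2]<228); print("lighttop",t.sum(),rect(P[t]))
    b=l&(P[:,2]>90)&(P[:,2]<212); print("light panel",b.sum(),rect(P[b]))
    s=l&(P[:,2]>4)&(P[:,2]<40); print("stand",s.sum(),rect(P[s]),P[s].min(0),P[s].max(0))
E
python3 - <<'E'
import cv2
a=cv2.imread('pics/scene0.png'); s=cv2.imread('pics/side0.png')
cv2.imwrite('pics/crop0.png',cv2.hconcat([cv2.resize(a[80:240,140:340],(400,320),interpolation=2),cv2.resize(a[240:400,300:500],(400,320),interpolation=2)]))
E
```

```text
scene flap 4575 (array([[457.09, 283.23],
       [494.12,  35.75],
       [631.88,  56.36],
       [594.85, 303.84]], dtype=float32), array([544.48, 169.79]), array([139.3 , 250.24]), 8.510200500488281)
plane [ -0.08  -0.01 224.91] tilt 0.08188014542252538 dir 8.887518889879061
case top 4117 (array([[455.51, 284.57],
       [501.32, -14.53],
       [695.64,  15.23],
       [649.83, 314.33]], dtype=float32), array([575.58, 149.9 ]), array([196.59, 302.59]), 8.707127571105957)
case all (array([[401.04, 276.67],
       [445.63, -22.91],
       [695.61,  14.3 ],
       [651.02, 313.88]], dtype=float32), array([548.32, 145.48]), array([252.73, 302.87]), 8.466715812683105)
lighttop 1648 (array([[ 435.44, -337.57],
       [ 439.36, -362.27],
       [ 637.33, -330.81],
       [ 633.4 , -306.11]], dtype=float32), array([ 536.38, -334.19]), array([200.45,  25.01]), 9.028499603271484)
light panel 1068 (array([[ 415.98, -340.09],
       [ 423.05, -385.66],
       [ 653.37, -349.97],
       [ 646.31, -304.4 ]], dtype=float32), array([ 534.68, -345.03]), array([233.08,  46.11]), 8.80892562866211)

[... 913 characters left out ...]
058822631835938)
lighttop 953 (array([[ 435.66, -336.15],
       [ 440.47, -366.08],
       [ 637.22, -334.45],
       [ 632.41, -304.52]], dtype=float32), array([ 536.44, -335.3 ]), array([199.28,  30.32]), 9.13491153717041)
light panel 3563 (array([[ 417.02, -347.75],
       [ 425.31, -393.51],
       [ 655.26, -351.85],
       [ 646.96, -306.09]], dtype=float32), array([ 536.14, -349.8 ]), array([233.69,  46.51]), 10.26887035369873)
stand 1665 (array([[ 420.62, -292.33],
       [ 422.03, -410.92],
       [ 650.04, -408.19],
       [ 648.62, -289.6 ]], dtype=float32), array([ 535.33, -350.26]), array([228.02, 118.6 ]), 0.6851708889007568) [ 421.14 -409.8     4.  ] [ 649.59 -290.68   39.87]
```

View pics/crop0.png

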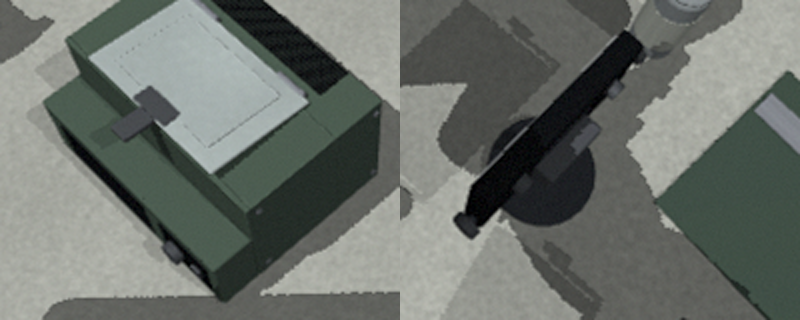

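The crop confirms the extractor with its grey tongue at about scene (206,141), and light A with its mounting box on the -y side, so its lit face looks +y. Next I'll work out the tool moves.

```bash
cat >> h.py <<'E'
E0=np.array([550.5,146.2,0]); YE=np.radians(8.55); YL=np.radians(9.05)
ex=np.array([np.cos(YE),np.sin(YE),0]); ey=np.array([-np.sin(YE),np.cos(YE),0])
def ext(x,y,z): return E0+x*ex+y*ey+np.array([0,0,z])
LF=np.array([534.5,-322.6,150]); ln=np.array([-np.sin(YL),np.cos(YL),0])
def to(target_grasp,yaw_jaw=None,tilt=None):
    "shift (tool cm) of the present pose so the grasp point lands on target; yaw error deg of jaw"
    o=get_obs(); M=R.from_rotvec(o["orientation"]).as_matrix()
    g=np.array(o["ee_pos"])-18.7*M[:,2]
    y=np.degrees(np.arctan2(M[1,0],M[0,0]))
    print("t",round(o["t"],2),"grasp",g.round(1),"jaw yaw",round(y,1),"z",M[:,2].round(3),"w",round(o["width"],1),"F",np.round(o["ft_force"],1),"q",np.round(o["qpos"],2))
    print(" world d",(np.array(target_grasp)-g).round(1)," tool cm",(M.T@(np.array(target_grasp)-g)/10).round(2), "" if yaw_jaw is None else ("az needed",round(-((yaw_jaw-y+90)%180-90),1)))
E
python3 - <<'E'
from h import *
to(ext(-101.5,0,181),98.55)
d=np.load("scene0.npz"); P,u,v=cloud("scene",d["d"])
m=(P[:,2]>150)&(np.abs((P-E0)@ex+105)<14)&(np.abs((P-E0)@ey)<60)
L=np.c_[(P-E0)@ex,(P-E0)@ey,P[:,2]][m]; print(m.sum(),L.min(0),L.max(0),np.median(L,0))
E
```

```text
t 0.9 grasp [ 252.5 -571.7  241.4] jaw yaw -66.2 z [ 0.  0. -1.] w 87.6 F [-0.3 -0.1 -0.5] q [-1.17  0.42  1.63  0.    1.09 -0.02]
 world d [197.7 702.8 -60.4]  tool cm [-56.31 -46.47   6.04] ('az needed', np.float64(15.3))
111 [-111.52730069  -13.6772413   179.79736614] [-91.42521688  11.93309276 190.05446001] [-101.43006305   -1.87988707  186.65535487]
```

```bash
python3 -m inch '[{"tz":-5,"az":7.6},{"tz":-5,"az":7.7},{"tx":-4.16,"ty":-1.87},{"tx":-4.16,"ty":-1.87},{"tx":-4.16,"ty":-1.87},{"tx":-4.16,"ty":-1.87},{"tx":-4.16,"ty":-1.87},{"tx":-4.16,"ty":-1.87},{"tx":-4.16,"ty":-1.87},{"tx":-4.16,"ty":-1.87},{"tx":-4.16,"ty":-1.87},{"tx":-4.16,"ty":-1.87}]' && python3 -m inch '[{"tx":-4.16,"ty":-1.87},{"tx":-4.16,"ty":-1.87},{"tx":-4.16,"ty":-1.87},{"tx":-4.16,"ty":-1.87},{"tx":-4.16,"ty":-1.87},{},{}]'
python3 - <<'E'
from h import *
to(ext(-101.5,-1,182),98.55)
im,d=viewer.get_image("wrist"); P,u,v=cloud("wrist",d); 
cv2.imwrite("pics/w1.png",im[:,:,::-1])
L=np.c_[(P-E0)@ex,(P-E0)@ey,P[:,2]]
m=(L[:,2]>160)&(L[:,2]<215)&(abs(L[:,0]+104)<16)&(abs(L[:,1])<40); print(L[m].min(0),L[m].max(0),np.median(L[m],0))
m=(L[:,2]>165)&(L[:,2]<215)&(abs(L[:,0]+35)<30)&(abs(L[:,1])<120); print(np.percentile(L[m],[1,99],axis=0))
E
```

```text
t 0.9 grasp [ 252.5 -571.7  241.4] jaw yaw -66.2 z [ 0.  0. -1.] w 87.6 F [-0.3 -0.1 -0.5] q [-1.17  0.42  1.63  0.    1.09 -0.02]
 world d [197.8 701.8 -59.4]  tool cm [-56.21 -46.45   5.94] ('az needed', np.float64(15.3))$[0]: bad value
Traceback (most recent call last):
ValueError: zero-size array to reduction operation minimum which has no identity
```

View pics/w1.png

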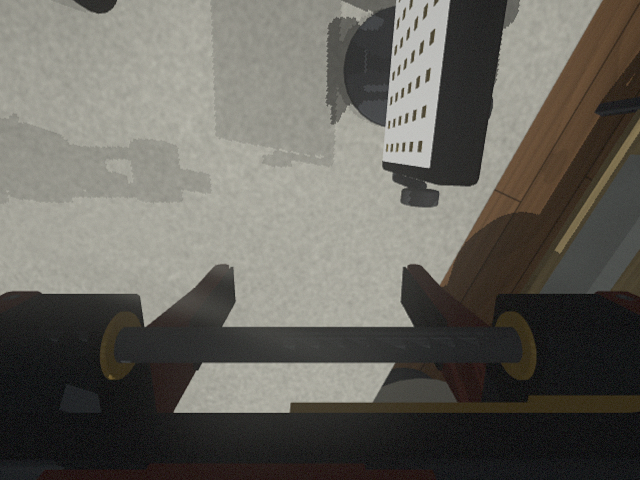

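The move was refused, probably because every key must be present, so the arm hasn't moved. The wrist picture shows decoy light B at (410,80). I'll retry with full rows.

```bash
python3 -m inch '[{"tx":0,"ty":0,"tz":-5,"ax":0,"ay":0,"az":7.6,"jaw":1},{"tx":0,"ty":0,"tz":-5,"ax":0,"ay":0,"az":7.7,"jaw":1},{"tx":-4.16,"ty":-1.87,"tz":0,"ax":0,"ay":0,"az":0,"jaw":1},{"tx":-4.16,"ty":-1.87,"tz":0,"ax":0,"ay":0,"az":0,"jaw":1},{"tx":-4.16,"ty":-1.87,"tz":0,"ax":0,"ay":0,"az":0,"jaw":1},{"tx":-4.16,"ty":-1.87,"tz":0,"ax":0,"ay":0,"az":0,"jaw":1},{"tx":-4.16,"ty":-1.87,"tz":0,"ax":0,"ay":0,"az":0,"jaw":1},{"tx":-4.16,"ty":-1.87,"tz":0,"ax":0,"ay":0,"az":0,"jaw":1},{"tx":-4.16,"ty":-1.87,"tz":0,"ax":0,"ay":0,"az":0,"jaw":1},{"tx":-4.16,"ty":-1.87,"tz":0,"ax":0,"ay":0,"az":0,"jaw":1},{"tx":-4.16,"ty":-1.87,"tz":0,"ax":0,"ay":0,"az":0,"jaw":1},{"tx":-4.16,"ty":-1.87,"tz":0,"ax":0,"ay":0,"az":0,"jaw":1}]' && python3 -m inch '[{"tx":-4.16,"ty":-1.87,"tz":0,"ax":0,"ay":0,"az":0,"jaw":1},{"tx":-4.16,"ty":-1.87,"tz":0,"ax":0,"ay":0,"az":0,"jaw":1},{"tx":-4.16,"ty":-1.87,"tz":0,"ax":0,"ay":0,"az":0,"jaw":1},{"tx":-4.16,"ty":-1.87,"tz":0,"ax":0,"ay":0,"az":0,"jaw":1},{"tx":0,"ty":0,"tz":0,"ax":0,"ay":0,"az":0,"jaw":1},{"tx":0,"ty":0,"tz":0,"ax":0,"ay":0,"az":0,"jaw":1}]'
python3 - <<'E'
from h import *
to(ext(-101.5,-1,182),98.55)
im,d=viewer.get_image("wrist"); P,u,v=cloud("wrist",d); 
cv2.imwrite("pics/w2.png",im[:,:,::-1])
L=np.c_[(P-E0)@ex,(P-E0)@ey,P[:,2]]
m=(L[:,2]>160)&(L[:,2]<215)&(abs(L[:,0]+104)<20)&(abs(L[:,1])<40)
if m.any(): print(L[m].min(0),L[m].max(0),np.median(L[m],0))
m=(L[:,2]>165)&(L[:,2]<215)&(abs(L[:,0]+35)<30)&(abs(L[:,1])<120); print(np.percentile(L[m],[1,99],axis=0))
E
```

```text
t: 2.45
ee_pos: [375.9, -131.2, 323.0]
orientation: [-2.38, 2.05, -0.001]
ft_force: [-0.4, 0.0, 0.1]
width: 87.5
t: 3.2
ee_pos: [424.8, 42.8, 322.6]
orientation: [2.381, -2.049, -0.0]
ft_force: [0.5, 0.6, -0.6]
width: 87.9
t 3.2 grasp [424.8  42.8 341.3] jaw yaw -81.4 z [-0. -0. -1.] w 87.9 F [ 0.5  0.6 -0.6] q [ 0.07  0.    1.93 -0.    1.21  1.49]
 world d [  25.5   87.3 -159.3]  tool cm [-8.26 -3.83 15.92] ('az needed', np.float64(0.0))
[-110.68745296  -12.36925004  179.91144807] [-84.00659029  11.79817911 188.60448755] [-97.14691533  -0.9336325  185.3096474 ]
[[ -64.23867106 -116.0213046   165.14954082]
 [  -5.60427112  116.52576172  184.4427595 ]]
```

View pics/w2.png

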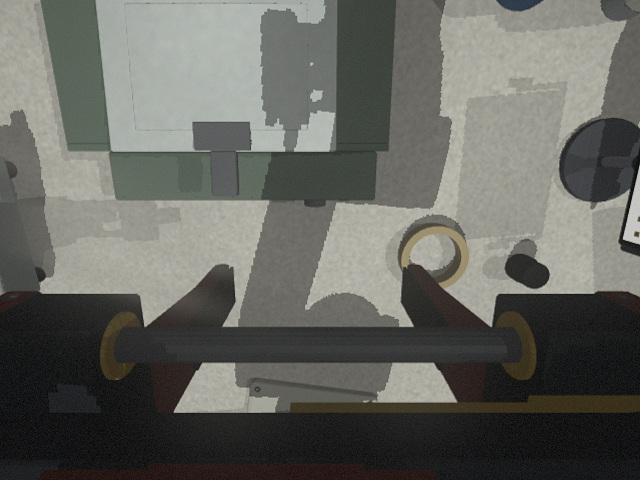

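The tongue is confirmed at wrist (225,165). Light A's lit face shows at the right edge near (635,200), looking +y. Now I'll descend astride the tongue and grip it.

```bash
python3 -m inch '[{"tx":-4.2,"ty":-2,"tz":0,"ax":0,"ay":0,"az":0,"jaw":1},{"tx":-4.2,"ty":-2,"tz":0,"ax":0,"ay":0,"az":0,"jaw":1},{"tx":0,"ty":0,"tz":4,"ax":0,"ay":0,"az":0,"jaw":1},{"tx":0,"ty":0,"tz":4,"ax":0,"ay":0,"az":0,"jaw":1},{"tx":0,"ty":0,"tz":4,"ax":0,"ay":0,"az":0,"jaw":1},{"tx":0,"ty":0,"tz":3.9,"ax":0,"ay":0,"az":0,"jaw":1},{"tx":0,"ty":0,"tz":0,"ax":0,"ay":0,"az":0,"jaw":0.2},{"tx":0,"ty":0,"tz":0,"ax":0,"ay":0,"az":0,"jaw":0},{"tx":0,"ty":0,"tz":0,"ax":0,"ay":0,"az":0,"jaw":0},{"tx":0,"ty":0,"tz":0,"ax":0,"ay":0,"az":0,"jaw":0},{"tx":0,"ty":0,"tz":0,"ax":0,"ay":0,"az":0,"jaw":0}]'
python3 - <<'E'
from h import *
to(ext(-100,0,182),98.55)
# arc rows: grip radius/angle from the present grasp
o=get_obs(); g=np.array(o["ee_pos"])+[0,0,18.7]; x=(g-E0)@ex; z=g[2]
r=np.hypot(61-x,z-168); th=np.arctan2(z-168,61-x); print("r",r,"th",th)
a=np.linspace(th,1.62,19)
X=61-r*np.cos(a); Z=168+r*np.sin(a)
for d in np.c_[np.diff(X),np.diff(Z)]/10: print("ty %.2f tz %.2f"%(-d[0],-d[1]))
E
```

```text
t: 4.62
ee_pos: [452.5, 132.2, 164.4]
orientation: [-2.38, 2.049, -0.001]
ft_force: [0.7, -0.4, -1.0]
width: 41.3
t 4.62 grasp [452.5 132.2 183.1] jaw yaw -81.5 z [ 0.001  0.    -1.   ] w 41.3 F [ 0.7 -0.4 -1. ] q [0.26 0.29 2.01 0.   0.85 1.68]
 world d [-0.9 -0.8 -1.1]  tool cm [0.07 0.1  0.1 ] ('az needed', np.float64(-0.0))
r 160.69452022085306 th 0.09379980471150341
ty -0.18 tz -1.35
ty -0.30 tz -1.33
ty -0.41 tz -1.30
ty -0.52 tz -1.26
ty -0.62 tz -1.21
ty -0.72 tz -1.15
ty -0.82 tz -1.09
ty -0.91 tz -1.02
ty -0.99 tz -0.93
ty -1.07 tz -0.85
ty -1.13 tz -0.75
ty -1.19 tz -0.66
ty -1.25 tz -0.55
ty -1.29 tz -0.44
ty -1.32 tz -0.33
ty -1.34 tz -0.22
ty -1.36 tz -0.11
ty -1.36 tz 0.01
```

```bash
python3 -m inch '[{"tx":0,"ty":0,"tz":0,"ax":0,"ay":0,"az":0,"jaw":0},{"tx":0,"ty":0,"tz":0,"ax":0,"ay":0,"az":0,"jaw":0},{"tx":0,"ty":0,"tz":0,"ax":0,"ay":0,"az":0,"jaw":0},{"tx":0,"ty":0,"tz":0,"ax":0,"ay":0,"az":0,"jaw":0}]'; python3 -m inch '[{"tx":0,"ty":-0.18,"tz":-1.35,"ax":0,"ay":0,"az":0,"jaw":0},{"tx":0,"ty":-0.3,"tz":-1.33,"ax":0,"ay":0,"az":0,"jaw":0},{"tx":0,"ty":-0.41,"tz":-1.3,"ax":0,"ay":0,"az":0,"jaw":0},{"tx":0,"ty":-0.52,"tz":-1.26,"ax":0,"ay":0,"az":0,"jaw":0},{"tx":0,"ty":0,"tz":0,"ax":0,"ay":0,"az":0,"jaw":0}]'
```

```text
t: 5.12
ee_pos: [452.2, 132.0, 163.7]
orientation: [2.38, -2.05, 0.0]
ft_force: [0.5, -1.2, 1.0]
width: 23.6
t: 5.75
ee_pos: [466.3, 134.1, 217.2]
orientation: [-2.38, 2.05, -0.0]
ft_force: [-1.9, -2.9, 1.2]
width: 24.0
```

```bash
python3 -m inch '[{"tx":0,"ty":-0.62,"tz":-1.21,"ax":0,"ay":0,"az":0,"jaw":0},{"tx":0,"ty":-0.72,"tz":-1.15,"ax":0,"ay":0,"az":0,"jaw":0},{"tx":0,"ty":-0.82,"tz":-1.09,"ax":0,"ay":0,"az":0,"jaw":0},{"tx":0,"ty":-0.91,"tz":-1.02,"ax":0,"ay":0,"az":0,"jaw":0},{"tx":0,"ty":-0.99,"tz":-0.93,"ax":0,"ay":0,"az":0,"jaw":0},{"tx":0,"ty":-1.07,"tz":-0.85,"ax":0,"ay":0,"az":0,"jaw":0},{"tx":0,"ty":0,"tz":0,"ax":0,"ay":0,"az":0,"jaw":0}]'
python3 - <<'E'
from h import *
im,d=viewer.get_image("side"); s=im[60:260,250:470,::-1]
im,d=viewer.get_image("scene"); a=im[60:260,130:350,::-1]
cv2.imwrite("pics/lift.png",cv2.resize(cv2.hconcat([s,a]),(800,364)))
E
```

```text
t: 6.62
ee_pos: [518.5, 142.0, 279.7]
orientation: [-2.379, 2.049, -0.002]
ft_force: [-2.3, -2.2, 1.8]
width: 23.9
```

View pics/lift.png

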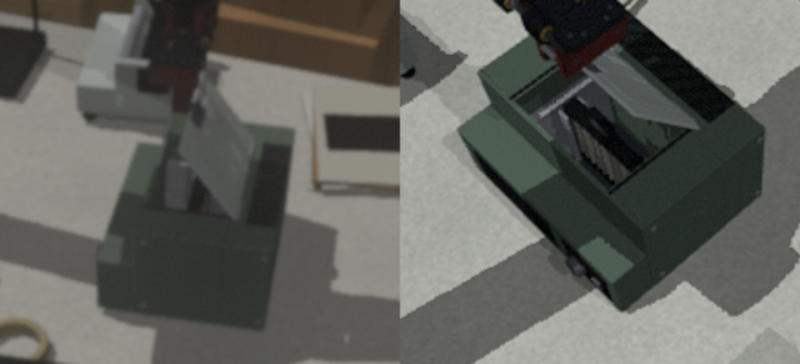

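The flap follows the gripper (side crop (215,150)), and the cassette is visible inside the bay. I'll continue the arc.

```bash
python3 -m inch '[{"tx":0,"ty":-1.13,"tz":-0.75,"ax":0,"ay":0,"az":0,"jaw":0},{"tx":0,"ty":-1.19,"tz":-0.66,"ax":0,"ay":0,"az":0,"jaw":0},{"tx":0,"ty":-1.25,"tz":-0.55,"ax":0,"ay":0,"az":0,"jaw":0},{"tx":0,"ty":-1.29,"tz":-0.44,"ax":0,"ay":0,"az":0,"jaw":0},{"tx":0,"ty":-1.32,"tz":-0.33,"ax":0,"ay":0,"az":0,"jaw":0},{"tx":0,"ty":-1.34,"tz":-0.22,"ax":0,"ay":0,"az":0,"jaw":0},{"tx":0,"ty":-1.36,"tz":-0.11,"ax":0,"ay":0,"az":0,"jaw":0},{"tx":0,"ty":-1.36,"tz":0.01,"ax":0,"ay":0,"az":0,"jaw":0},{"tx":0,"ty":-1.36,"tz":0.12,"ax":0,"ay":0,"az":0,"jaw":0},{"tx":0,"ty":-1.34,"tz":0.22,"ax":0,"ay":0,"az":0,"jaw":0},{"tx":0,"ty":0,"tz":0,"ax":0,"ay":0,"az":0,"jaw":0},{"tx":0,"ty":0,"tz":0,"ax":0,"ay":0,"az":0,"jaw":0}]'; python3 -m inch '[{"tx":0,"ty":0,"tz":0,"ax":0,"ay":0,"az":0,"jaw":1},{"tx":0,"ty":0,"tz":0,"ax":0,"ay":0,"az":0,"jaw":1},{"tx":0,"ty":0,"tz":0,"ax":0,"ay":0,"az":0,"jaw":1},{"tx":0,"ty":0,"tz":0,"ax":0,"ay":0,"az":0,"jaw":1},{"tx":0,"ty":0,"tz":-3,"ax":0,"ay":0,"az":0,"jaw":1},{"tx":0,"ty":0,"tz":-3,"ax":0,"ay":0,"az":0,"jaw":1}]'
python3 - <<'E'
from h import *
np.set_printoptions(precision=1,suppress=True)
to(ext(-8,0,142),98.55)
for c in("scene","side"):
    im,d=viewer.get_image(c); P,u,v=cloud(c,d); col=im[v,u].astype(int)
    if c=="scene": S=im[60:260,130:350,::-1]
    L=np.c_[(P-E0)@ex,(P-E0)@ey,P[:,2]]
    m=(abs(L[:,1])<98)&(L[:,0]>30)&(L[:,0]<140)&(L[:,2]>180)&(L[:,2]<300)&(col.min(1)>90); print("flap",m.sum(),L[m].min(0),L[m].max(0)); 
    if m.sum()>50: k=np.polyfit(L[m,2]-168,L[m,0]-61,1); print("flap angle",np.pi/2+np.arctan(k[0]),k)
    m=(abs(L[:,1])<25)&(L[:,0]>-40)&(L[:,0]<25)&(L[:,2]>140)&(L[:,2]<163); print("tab",m.sum(),L[m].min(0) if m.any() else'',L[m].max(0)if m.any() else'', np.median(L[m],0) if m.any() else'')
cv2.imwrite("pics/open.png",cv2.resize(S,(660,600)))
E
```

```text
t: 8.22
ee_pos: [648.8, 161.6, 308.8]
orientation: [-2.375, 2.046, -0.009]
ft_force: [1.8, -0.5, 8.4]
width: 18.6
t: 8.98
ee_pos: [644.6, 160.9, 365.9]
orientation: [2.38, -2.05, -0.001]
ft_force: [0.4, 0.3, 0.1]
width: 75.3
t 8.97 grasp [644.6 160.9 384.6] jaw yaw -81.5 z [-0. -0. -1.] w 75.3 F [0.4 0.3 0.1] q [0.2 0.4 1.4 0.  1.4 1.6]
 world d [-102.   -15.9 -242.6]  tool cm [ 0.1 10.3 24.3] ('az needed', np.float64(-0.0))
flap 1971 [ 62.1 -57.4 180.1] [ 80.3  97.8 300. ]
flap angle 1.6919500562183747 [0.1 1. ]
tab 148 [-12.4 -21.9 140.1] [  0.1  18.  162.9] [ -8.1  -4.6 158.3]
flap 8 [ 68.7 -95.2 224.9] [ 84.7  90.6 299. ]
tab 69 [-11.7 -24.9 140.7] [  2.   19.2 161.8] [ -3.6 -10.9 156.1]
```

View pics/open.png

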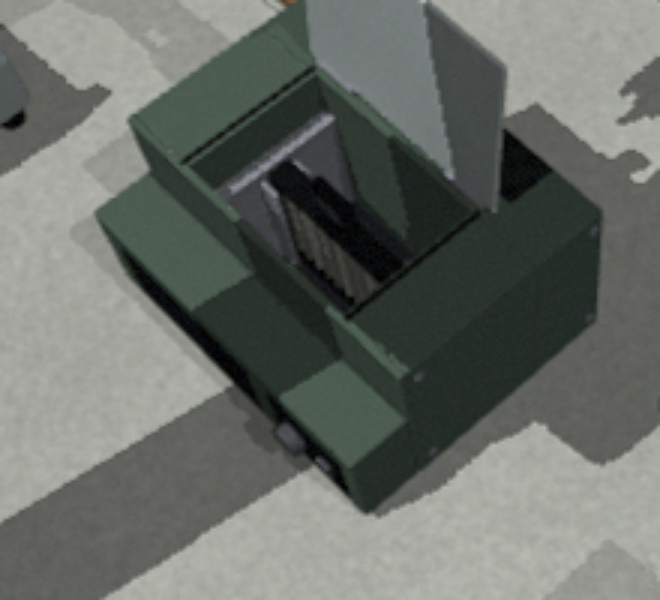

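The flap stands at about 1.69 rad and the cassette tab is visible at crop (330,205), ext (-8,-1), with its top at about 158. Before descending I'll check whether the wrist camera's body could reach the flap.

Run:
```python
from h import *
c=viewer.get_calibration("wrist"); Rm=R.from_rotvec(np.ravel(c["rvec"])).as_matrix(); p=-Rm.T@np.ravel(c["tvec"])
o=get_obs(); M=R.from_rotvec(o["orientation"]).as_matrix()
print("cam in tool",(M.T@(p-o["ee_pos"])).round(1), "axis", (M.T@Rm[2]).round(2))
```

```text
cam in tool [   0.4  -67.7 -162.1] axis [-0.    0.25  0.97]
```

At the grasp height the camera would sit at ext x +60, close to the flap. I'll move over the tab, then turn the wrist half a turn so the camera faces the console.

```bash
python3 -m inch '[{"tx":0,"ty":3.4,"tz":0,"ax":0,"ay":0,"az":0,"jaw":1},{"tx":0,"ty":3.4,"tz":0,"ax":0,"ay":0,"az":0,"jaw":1},{"tx":0.1,"ty":3.5,"tz":0,"ax":0,"ay":0,"az":0,"jaw":1},{"tx":0,"ty":0,"tz":0,"ax":0,"ay":0,"az":-10,"jaw":1},{"tx":0,"ty":0,"tz":0,"ax":0,"ay":0,"az":-10,"jaw":1},{"tx":0,"ty":0,"tz":0,"ax":0,"ay":0,"az":-10,"jaw":1},{"tx":0,"ty":0,"tz":0,"ax":0,"ay":0,"az":-10,"jaw":1},{"tx":0,"ty":0,"tz":0,"ax":0,"ay":0,"az":-10,"jaw":1},{"tx":0,"ty":0,"tz":0,"ax":0,"ay":0,"az":-10,"jaw":1},{"tx":0,"ty":0,"tz":0,"ax":0,"ay":0,"az":-10,"jaw":1},{"tx":0,"ty":0,"tz":0,"ax":0,"ay":0,"az":-10,"jaw":1},{"tx":0,"ty":0,"tz":0,"ax":0,"ay":0,"az":-10,"jaw":1}]' >/dev/null; python3 -m inch '[{"tx":0,"ty":0,"tz":0,"ax":0,"ay":0,"az":-10,"jaw":1},{"tx":0,"ty":0,"tz":0,"ax":0,"ay":0,"az":-10,"jaw":1},{"tx":0,"ty":0,"tz":0,"ax":0,"ay":0,"az":-10,"jaw":1},{"tx":0,"ty":0,"tz":0,"ax":0,"ay":0,"az":-10,"jaw":1},{"tx":0,"ty":0,"tz":0,"ax":0,"ay":0,"az":-10,"jaw":1},{"tx":0,"ty":0,"tz":0,"ax":0,"ay":0,"az":-10,"jaw":1},{"tx":0,"ty":0,"tz":0,"ax":0,"ay":0,"az":-10,"jaw":1},{"tx":0,"ty":0,"tz":0,"ax":0,"ay":0,"az":-10,"jaw":1},{"tx":0,"ty":0,"tz":0,"ax":0,"ay":0,"az":-10,"jaw":1},{"tx":0,"ty":0,"tz":0,"ax":0,"ay":0,"az":0,"jaw":1},{"tx":0,"ty":0,"tz":0,"ax":0,"ay":0,"az":0,"jaw":1}]'
python3 - <<'E'
from h import *
np.set_printoptions(precision=1,suppress=True)
to(ext(-8,-1,148),98.55)
im,d=viewer.get_image("wrist"); P,u,v=cloud("wrist",d); cv2.imwrite("pics/w3.png",im[:,:,::-1])
L=np.c_[(P-E0)@ex,(P-E0)@ey,P[:,2]]
m=(abs(L[:,1])<40)&(L[:,0]>-45)&(L[:,0]<30)&(L[:,2]>152)&(L[:,2]<163)
if m.any(): print("tab",m.sum(),L[m].min(0),L[m].max(0),np.median(L[m],0))
m=(abs(L[:,1])<80)&(L[:,0]>-45)&(L[:,0]<30)&(L[:,2]>118)&(L[:,2]<130)
if m.any(): print("frame top",m.sum(),np.percentile(L[m],[2,50,98],axis=0))
E
```

```text
t: 11.95
ee_pos: [542.9, 144.6, 365.1]
orientation: [-2.054, -2.377, 0.001]
ft_force: [0.1, -0.5, 0.1]
width: 88.0
t 11.95 grasp [542.9 144.6 383.8] jaw yaw 98.3 z [-0. -0. -1.] w 88.0 F [ 0.1 -0.5  0.1] q [ 0.2  0.2  1.6  0.   1.3 -1.5]
 world d [  -0.1   -0.6 -235.8]  tool cm [-0.1 -0.  23.6] ('az needed', np.float64(-0.2))
tab 382 [-11.  -19.7 152.1] [  0.9  20.1 161.8] [ -5.4   0.2 158.7]
frame top 2493 [[-40.8 -79.  119.6]
 [ -6.6   3.4 125.2]
 [ 25.2  79.  127. ]]
```

Both cameras place the tab at about ext (-6, 0). I'll descend and grip.

```bash
python3 -m inch '[{"tx":0,"ty":0.2,"tz":4,"ax":0,"ay":0,"az":0,"jaw":1},{"tx":0,"ty":0,"tz":5,"ax":0,"ay":0,"az":0,"jaw":1},{"tx":0,"ty":0,"tz":5,"ax":0,"ay":0,"az":0,"jaw":1},{"tx":0,"ty":0,"tz":4,"ax":0,"ay":0,"az":0,"jaw":1},{"tx":0,"ty":0,"tz":3,"ax":0,"ay":0,"az":0,"jaw":1},{"tx":0,"ty":0,"tz":2.5,"ax":0,"ay":0,"az":0,"jaw":1},{"tx":0,"ty":0,"tz":0,"ax":0,"ay":0,"az":0,"jaw":0},{"tx":0,"ty":0,"tz":0,"ax":0,"ay":0,"az":0,"jaw":0},{"tx":0,"ty":0,"tz":0,"ax":0,"ay":0,"az":0,"jaw":0},{"tx":0,"ty":0,"tz":0,"ax":0,"ay":0,"az":0,"jaw":0},{"tx":0,"ty":0,"tz":0,"ax":0,"ay":0,"az":0,"jaw":0},{"tx":0,"ty":0,"tz":0,"ax":0,"ay":0,"az":0,"jaw":0}]'; python3 -m inch '[{"tx":0,"ty":0,"tz":0,"ax":0,"ay":0,"az":0,"jaw":0},{"tx":0,"ty":0,"tz":0,"ax":0,"ay":0,"az":0,"jaw":0}]'
```

```text
t: 13.5
ee_pos: [545.4, 145.2, 131.1]
orientation: [2.05, 2.38, 0.001]
ft_force: [-0.8, 1.3, 2.9]
width: 40.3
t: 13.75
ee_pos: [545.4, 145.2, 131.1]
orientation: [2.05, 2.38, 0.001]
ft_force: [-1.1, 3.6, 4.8]
width: 39.8
```

```bash
python3 -m inch '[{"tx":0,"ty":0,"tz":-1,"ax":0,"ay":0,"az":0,"jaw":0},{"tx":0,"ty":0,"tz":-1,"ax":0,"ay":0,"az":0,"jaw":0},{"tx":0,"ty":0,"tz":-1,"ax":0,"ay":0,"az":0,"jaw":0},{"tx":0,"ty":0,"tz":0,"ax":0,"ay":0,"az":0,"jaw":0}]'; python3 -m inch '[{"tx":0,"ty":0,"tz":-2,"ax":0,"ay":0,"az":0,"jaw":0},{"tx":0,"ty":0,"tz":-2,"ax":0,"ay":0,"az":0,"jaw":0},{"tx":0,"ty":0,"tz":-2,"ax":0,"ay":0,"az":0,"jaw":0},{"tx":0,"ty":0,"tz":-2,"ax":0,"ay":0,"az":0,"jaw":0},{"tx":0,"ty":0,"tz":-2,"ax":0,"ay":0,"az":0,"jaw":0},{"tx":0,"ty":0,"tz":-2,"ax":0,"ay":0,"az":0,"jaw":0},{"tx":0,"ty":0,"tz":-2,"ax":0,"ay":0,"az":0,"jaw":0},{"tx":0,"ty":0,"tz":-2,"ax":0,"ay":0,"az":0,"jaw":0},{"tx":0,"ty":0,"tz":-1,"ax":0,"ay":0,"az":0,"jaw":0},{"tx":0,"ty":0,"tz":0,"ax":0,"ay":0,"az":0,"jaw":0},{"tx":0,"ty":0,"tz":0,"ax":0,"ay":0,"az":0,"jaw":0}]'
python3 - <<'E'
from h import *
t=LF+75*ln+np.array([0,0,69.5+6])
to(t,9.05)
for c in("scene","side"):
    im,d=viewer.get_image(c)
    if c=="scene": S=im[60:260,130:350,::-1]
    else: S=cv2.hconcat([S,im[60:260,250:470,::-1]])
    P,u,v=cloud(c,d); L=np.c_[(P-E0)@ex,(P-E0)@ey,P[:,2]]; 
    m=(abs(L[:,1])<85)&(L[:,0]>-40)&(L[:,0]<25)&(L[:,2]>185)&(L[:,2]<300); print(np.percentile(L[m],[1,50,99],axis=0).round(1))
cv2.imwrite("pics/drawn.png",cv2.resize(S,(800,364)))
E
```

```text
t: 14.25
ee_pos: [545.7, 145.0, 161.8]
orientation: [2.05, 2.379, 0.002]
ft_force: [0.3, 0.3, -2.0]
width: 40.2
t: 15.62
ee_pos: [544.6, 144.8, 329.7]
orientation: [-2.05, -2.38, 0.002]
ft_force: [-0.8, -0.3, -1.6]
width: 39.8
t 15.62 grasp [544.6 144.8 348.4] jaw yaw 98.5 z [-0.002 -0.    -1.   ] w 39.8 F [-0.8 -0.3 -1.6] q [ 0.24  0.23  1.66 -0.    1.26 -1.48]
 world d [ -21.9 -393.4 -122.9]  tool cm [-38.58  -7.98  12.3 ] ('az needed', np.float64(89.5))
[[-17.4 -72.  222.4]
 [-13.2 -14.3 260.5]
 [  3.2  65.2 299. ]]
[[-16.5 -76.2 220.4]
 [  1.8 -66.8 259.1]
 [  5.5  65.5 299.2]]
```

View pics/drawn.png

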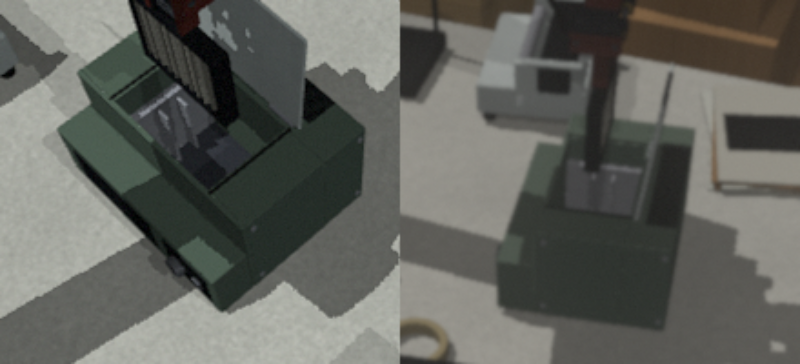

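The cassette is clear of the slot and hangs upright in the gripper, and the flap is still open (side crop (655,150)). I'll move away sideways, then turn it 90° well clear of everything.

```bash
python3 -m inch '[{"tx":-1.5,"ty":-0.5,"tz":0,"ax":0,"ay":0,"az":0,"jaw":0},{"tx":-3,"ty":-1,"tz":0,"ax":0,"ay":0,"az":0,"jaw":0},{"tx":-4,"ty":-1,"tz":0,"ax":0,"ay":0,"az":0,"jaw":0},{"tx":-4,"ty":-1,"tz":0,"ax":0,"ay":0,"az":0,"jaw":0},{"tx":-4,"ty":-1,"tz":0,"ax":0,"ay":0,"az":0,"jaw":0},{"tx":-4,"ty":-1,"tz":0,"ax":0,"ay":0,"az":0,"jaw":0},{"tx":-3,"ty":-0.5,"tz":0,"ax":0,"ay":0,"az":0,"jaw":0},{"tx":-1.5,"ty":0,"tz":0,"ax":0,"ay":0,"az":0,"jaw":0}]'; python3 -m inch '[{"tx":0,"ty":0,"tz":0,"ax":0,"ay":0,"az":4,"jaw":0},{"tx":0,"ty":0,"tz":0,"ax":0,"ay":0,"az":8,"jaw":0},{"tx":0,"ty":0,"tz":0,"ax":0,"ay":0,"az":9.5,"jaw":0},{"tx":0,"ty":0,"tz":0,"ax":0,"ay":0,"az":9.5,"jaw":0},{"tx":0,"ty":0,"tz":0,"ax":0,"ay":0,"az":9.5,"jaw":0},{"tx":0,"ty":0,"tz":0,"ax":0,"ay":0,"az":9.5,"jaw":0},{"tx":0,"ty":0,"tz":0,"ax":0,"ay":0,"az":9.5,"jaw":0},{"tx":0,"ty":0,"tz":0,"ax":0,"ay":0,"az":9.5,"jaw":0},{"tx":0,"ty":0,"tz":0,"ax":0,"ay":0,"az":9.5,"jaw":0},{"tx":0,"ty":0,"tz":0,"ax":0,"ay":0,"az":8,"jaw":0},{"tx":0,"ty":0,"tz":0,"ax":0,"ay":0,"az":3,"jaw":0},{"tx":0,"ty":0,"tz":0,"ax":0,"ay":0,"az":0,"jaw":0}]'
python3 - <<'E'
from h import *
to(LF+75*ln+np.array([0,0,77.3]),9.05)
E
```

```text
t: 16.73
ee_pos: [522.1, -113.1, 330.5]
orientation: [-2.053, -2.378, 0.001]
ft_force: [-0.5, -0.4, -2.5]
width: 39.6
t: 18.23
ee_pos: [522.7, -110.9, 330.5]
orientation: [-3.131, -0.249, 0.001]
ft_force: [-0.4, 0.5, -3.3]
width: 39.7
t 18.23 grasp [ 522.7 -110.9  349.2] jaw yaw 9.1 z [-0.  0. -1.] w 39.7 F [-0.4  0.5 -3.3] q [-0.23  0.18  1.72  0.    1.25 -0.39]
 world d [  -0.  -137.6 -121.9]  tool cm [-2.17 13.59 12.19] ('az needed', np.float64(0.0))
```

```bash
python3 -m inch '[{"tx":-0.5,"ty":0,"tz":2,"ax":0,"ay":0,"az":0,"jaw":0},{"tx":-0.8,"ty":0,"tz":4,"ax":0,"ay":0,"az":0,"jaw":0},{"tx":-0.8,"ty":1,"tz":4,"ax":0,"ay":0,"az":0,"jaw":0},{"tx":0,"ty":2,"tz":2.2,"ax":0,"ay":0,"az":0,"jaw":0},{"tx":0,"ty":2.5,"tz":0,"ax":0,"ay":0,"az":0,"jaw":0},{"tx":0,"ty":2.5,"tz":0,"ax":0,"ay":0,"az":0,"jaw":0},{"tx":0,"ty":2,"tz":0,"ax":0,"ay":0,"az":0,"jaw":0},{"tx":0,"ty":1.5,"tz":0,"ax":0,"ay":0,"az":0,"jaw":0},{"tx":0,"ty":1,"tz":0,"ax":0,"ay":0,"az":0,"jaw":0},{"tx":0,"ty":0,"tz":0,"ax":0,"ay":0,"az":0,"jaw":0}]'
python3 - <<'E'
from h import *
to(LF+75*ln+np.array([0,0,77.3]),9.05)
np.set_printoptions(precision=1,suppress=True)
lw=np.array([np.cos(YL),np.sin(YL),0])
ims=[]
for c in("scene","side"):
    im,d=viewer.get_image(c)
    P,u,v=cloud(c,d); Q=P-LF; L=np.c_[Q@ln,Q@lw,Q[:,2]]
    m=(L[:,0]>35)&(L[:,0]<130)&(abs(L[:,1])<110)&(abs(L[:,2])<51); print(c,"frame",m.sum(),np.percentile(L[m],[1,50,99],axis=0))
    m=(L[:,0]>-40)&(L[:,0]<15)&(abs(L[:,1])<98)&(abs(L[:,2]-68)<9); print("light top",m.sum(),np.percentile(L[m],[1,50,99],axis=0))
    ims.append(im[:,:,::-1])
cv2.imwrite("pics/final.png",cv2.resize(cv2.hconcat([ims[0][40:440,150:550],ims[1][60:460,100:500]]),(800,400)))
E
```

```text
t: 19.48
ee_pos: [521.7, -238.3, 208.7]
orientation: [-3.132, -0.246, -0.0]
ft_force: [-0.0, -0.3, -2.1]
width: 39.7
t 19.48 grasp [ 521.7 -238.3  227.4] jaw yaw 9.0 z [ 0.  0. -1.] w 39.7 F [-0.  -0.3 -2.1] q [-0.45  0.37  1.76  0.    1.02 -0.61]
 world d [  1.  -10.3  -0.1]  tool cm [-0.06  1.03  0.  ] ('az needed', np.float64(-0.1))
scene frame 639 [[ 72.8 -69.2 -47.9]
 [ 75.9 -10.4 -19.1]
 [ 92.5  67.5  50.3]]
light top 1637 [[-24.1 -96.7  62.2]
 [-12.5  -5.3  70.8]
 [  0.3  95.2  74. ]]
side frame 1254 [[ 71.5 -67.9 -18.9]
 [ 78.5   1.4  16.3]
 [ 93.2  70.7  50.7]]
light top 1039 [[-27.4 -95.2  59.3]
 [-17.9   1.8  69.3]
 [ -0.9  96.4  74.6]]
```

View pics/final.png

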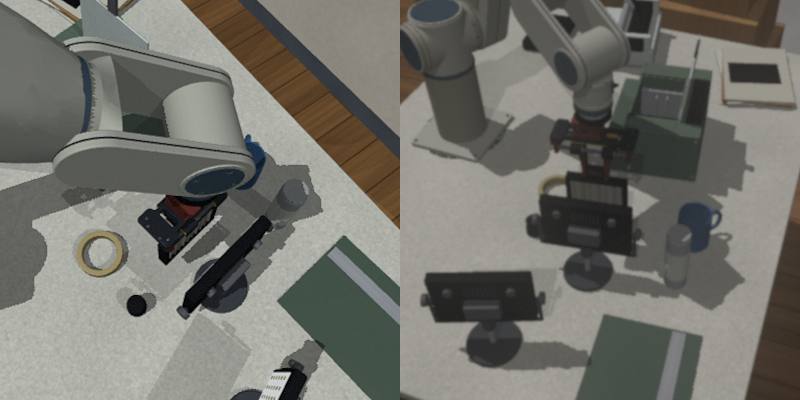

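The cassette is about 83 mm in front of light A's face, centred and square, and the flap stands open (side part, (690,75)). I'll move it 2 cm closer, let it settle and hand in.

```bash
python3 -m inch '[{"tx":0,"ty":0.7,"tz":0,"ax":0,"ay":0,"az":0,"jaw":0},{"tx":0,"ty":0.7,"tz":0,"ax":0,"ay":0,"az":0,"jaw":0},{"tx":0,"ty":0.6,"tz":0,"ax":0,"ay":0,"az":0,"jaw":0},{"tx":0,"ty":0,"tz":0,"ax":0,"ay":0,"az":0,"jaw":0},{"tx":0,"ty":0,"tz":0,"ax":0,"ay":0,"az":0,"jaw":0},{"tx":0,"ty":0,"tz":0,"ax":0,"ay":0,"az":0,"jaw":0},{"tx":0,"ty":0,"tz":0,"ax":0,"ay":0,"az":0,"jaw":0},{"tx":0,"ty":0,"tz":0,"ax":0,"ay":0,"az":0,"jaw":0}]'
python3 - <<'E'
from h import *
np.set_printoptions(precision=1,suppress=True)
lw=np.array([np.cos(YL),np.sin(YL),0])
for c in("scene","side"):
    im,d=viewer.get_image(c); P,u,v=cloud(c,d); Q=P-LF; L=np.c_[Q@ln,Q@lw,Q[:,2]]
    m=(L[:,0]>25)&(L[:,0]<130)&(abs(L[:,1])<110)&(abs(L[:,2])<51); print(c,np.percentile(L[m],[1,50,99],axis=0))
    L=np.c_[(P-E0)@ex,(P-E0)@ey,P[:,2]]; m=(abs(L[:,1])<98)&(L[:,0]>40)&(L[:,0]<120)&(L[:,2]>190)&(L[:,2]<330); print("flap",m.sum(),np.percentile(L[m],[1,99],axis=0) if m.any() else '')
print(get_obs()["qvel"],get_obs()["width"]); ctrl.close_job()
E
```

```text
t: 20.58
ee_pos: [524.8, -257.6, 208.7]
orientation: [-3.132, -0.247, 0.0]
ft_force: [-0.0, 0.1, -2.3]
width: 40.0
scene [[ 53.3 -69.3 -49.2]
 [ 56.3 -16.6 -26. ]
 [ 73.4  67.   48.5]]
flap 2307 [[ 65.1 -94.6 193.9]
 [ 82.9  95.7 325. ]]
side [[ 51.7 -68.2   3.3]
 [ 58.2   1.3  27. ]
 [ 71.8  70.7  50.9]]
flap 173 [[ 65.5 -97.9 192.4]
 [ 85.8  93.3 328.2]]
[-0.  0. -0. -0. -0.  0.] 39.87153545924079
the job is handed in; nothing more can be done
```

I opened the flap by its tongue to about 1.69 rad and left it standing. I then drew the cassette straight up by its tab, turned it 90° and handed the job in at about 20.7 s with the cassette still held in front of the nearer photo light.

**Last checks, from both the scene and side cameras:**
- **Cassette position:** its centre is about 63 mm in front of the lit face and within about 2 mm sideways. Its height is about right, worked out from the grip height.
- **Cassette orientation:** the commanded jaw angle matched the light's within 0.1°, and the depth spread across the frame fits its 22 mm thickness, so it is square on. It hangs upright.
- **Grip:** the fingers are on the 40 mm tab (opening reads 39.9 mm), the arm is at rest and there is no sign of side forces.
- **Flap:** still open.
- **Light and other things:** I saw no contact with the light. The mug, can, tape and loupe looked undisturbed in the last picture I viewed, just before the final 2 cm move, but I did not measure their positions again.

**What went wrong or disagreed:**
- **Refused move:** the first move was refused because the rows lacked some keys; the arm did not move.
- **Jaw slip:** at the top of the flap's arc the jaws read 18.6 mm instead of 24, so they had slipped partly off the tongue. The flap still ended up open.
- **Tab position:** the estimates differed by about 2–3 mm between views, and the grasp held regardless.

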